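# Fetch the filter cube from behind the objective canisters

### The arm

A 6-joint arm with a two-finger parallel gripper is mounted at the origin on the work surface. World frame = base frame: x ahead of the robot, y to its left, z up, the work surface at z = 0. Lengths are in mm, angles in rad, forces in N, time in s.
With the tool pointing down it reaches from about 400 to 825 mm from the base axis. Payload 7 kg.
Tool frame: the origin (TCP) lies at the very end of the fingers, on their centre line; the grasp point (between the pads) lies 19 mm behind it; z points along the fingers, y is the line along which they close (so a half turn about z gives the same grasp; the last joint's range is limited). The gripper opens to 88 mm and grips with 3 to 60 N. Pads are 19 mm wide; open, the fingers measure 130 mm over their backs; the gripper's body (78 mm by 193 mm) begins 47 mm behind the grasp point.
Start: joints at [1.457, 0.359, 0.012, 0, -1.224, -0.288], TCP at [263.982, 621.215, 226.561] pointing down, gripper open.
Joint ranges: [-3.07, 3.07], [-1.43, 2.12], [-1.02, 1.25], [-3.03, 1.67], [-3.05, -0], [-3.03, 3.03]. Speed limits (rad/s): [2.39, 2.39, 3.01, 3.14, 3.14, 3.14].

### API

Orientations are given as a unit quaternion [x, y, z, w].
In Python, from plant import bot gives the robot as it stands. Calls block until the motion is done:
- bot.move_ptp(position, orientation): joint-space move of the TCP to a pose.
- bot.line_to(position, velocity=150, ori=None): straight line of the TCP; ori=None keeps the orientation; velocity is the mean speed in mm/s.
- bot.move_joints(angles): joint-space move.
- bot.move_gripper(opening, force=None): finger opening in mm; force is the grip in N (None keeps the last); returns when the fingers have stopped.
- bot.pause(seconds).
- bot.solve_ik(position, orientation): joint angles nearest the present ones, or None.
- bot.read_state(): the state.
- bot.camera(name): name is "scene" or "side" or "wrist"; returns the picture (400x640x3 uint8, red, green, blue); there is no depth.
- bot.get_calibration(name): a dict with "fx", "fy", "cx", "cy" (pixels), "view" (4x4, takes a point from world to camera coordinates); the wrist camera has in their place "T_tool_cam" (4x4, takes a point from camera to tool coordinates, whose origin is the TCP and whose axes are the flange's). Camera axes: x right, y up, looking along -z (the intrinsics and any distortion apply to the point x, -y, -z); pixel columns grow to the right and rows downward; lengths in mm; the calibration is good to about 2 mm. A picture is of the moment at which its call begins: read the wrist's pose just before it. get_calibration takes no time and is no camera call.
A pose or a line that the arm cannot do raises bot.Unreachable and nothing moves.
- bot.close_job(): hands the job in; it is judged then, once.
The state is a dict: "t": time; "joint_pos": joint angles; "qvel": joint speeds; "tau": joint torques, N m; "tcp_pos": TCP position; "eef_rot": TCP orientation; "contact_force": force on the tool from outside, world axes, zero at the start; "moment": the same for the moment, N m; "width": finger opening in mm; "finger_force": force on a finger pad.
Only numpy, scipy, OpenCV 4.12 (cv2) and the standard library are available. Lean on these libraries where they do the work, as an engineer would, in place of code of your own. Each camera call takes 0.05 s, during which the arm holds its last target. There are 200 camera calls.

### The job

Clear the three objective canisters from the grey rack onto the green side mat, leaving the filter cube where it is until they all stand there; then put the cube in the middle of the loading tray, square with it, its long side along the tray's long side (either way round). Finally put each canister back on the rack, centred on the disc of its own colour, which need not be the one it came from. Keep the canisters and the cube upright and set everything down before letting go.

Things in the scene. Friction and masses are not known exactly. Their poses are not given: they have to be found in the camera images.
- canister_red: Loose objective canister: upright round cylinder, diameter 40 mm, height 95 mm (0.16 kg), white with a red cap (the top 24) and a red band; same shape as the other two. Origin: centre of its underside, z up. It starts on one of the three discs of the grey rack, not always the one of its own colour.
- canister_yellow: Loose objective canister: upright round cylinder, diameter 40 mm, height 95 mm (0.16 kg), white with a yellow cap (the top 24) and a yellow band; same shape as the other two. Origin: centre of its underside, z up. It starts on one of the three discs of the grey rack, not always the one of its own colour.
- canister_blue: Loose objective canister: upright round cylinder, diameter 40 mm, height 95 mm (0.16 kg), white with a blue cap (the top 24) and a blue band; same shape as the other two. Origin: centre of its underside, z up. It starts on one of the three discs of the grey rack, not always the one of its own colour.
- cube: Loose filter cube: black block 48 long (x) by 34 wide (y) by 40 mm high (0.11 kg), round green window and orange stripe on top. Origin: centre of its underside, z up. It starts on the grey rack (plate 220 by 230 mm, 6 mm thick, 30 mm high wall along the rear edge), between the wall and the three canisters, whose axes are about 60 mm from its centre: too close for a gripper to get down to it.
- disc_red: Fixed flat red disc on the grey rack, diameter 64 mm, 2 mm thick: home of the red canister. Origin: centre of its underside, 6 mm above the table; its top is 8 mm above the table. It shows as a red ring about what stands on it. The discs form a U about the cube's start: one about 60 mm in front of it, the others 60 mm to its left and right; which is where changes.
- disc_yellow: Fixed flat yellow disc on the grey rack, diameter 64 mm, 2 mm thick: home of the yellow canister. Origin: centre of its underside, 6 mm above the table; its top is 8 mm above the table. It shows as a yellow ring about what stands on it. The discs form a U about the cube's start: one about 60 mm in front of it, the others 60 mm to its left and right; which is where changes.
- disc_blue: Fixed flat blue disc on the grey rack, diameter 64 mm, 2 mm thick: home of the blue canister. Origin: centre of its underside, 6 mm above the table; its top is 8 mm above the table. It shows as a blue ring about what stands on it. The discs form a U about the cube's start: one about 60 mm in front of it, the others 60 mm to its left and right; which is where changes.
- side_mat: Fixed flat green mat on the table, 270 long (its x) by 130 mm wide (its y), 3 mm thick; the side area. Origin: centre of its underside on the table, z up. Empty at the start; there is room for the three canisters in a row along its x.
- tray: Fixed low loading tray for the filter cube: dark steel rim, white floor; outside 82 (its x) by 68 mm (its y), walls 5 mm thick and 9 mm high, inside 72 by 58 mm, floor 5 mm above the table. Origin: centre of its underside on the table, z up.

How it is judged (in metres and radians):
On the way, in this order (a step that is already met when the one before it is completed fails the run):
1. all three canisters stand upright and released on the green mat, the cube still at its place in the rack (x of canister_red in the frame of side_mat between -0.13 and 0.13 m and y of canister_red in the frame of side_mat between -0.06 and 0.06 m and z of canister_red in the frame of side_mat between -0.002 and 0.008 m and angle between each of canister_red, canister_yellow, canister_blue's own z axis and vertical below 0.1 rad and linear speed of each of canister_red, canister_yellow, canister_blue below 0.02 m/s and contact force between the fingers and canister_red below 0.1 N and x of canister_yellow in the frame of side_mat between -0.13 and 0.13 m and y of canister_yellow in the frame of side_mat between -0.06 and 0.06 m and z of canister_yellow in the frame of side_mat between -0.002 and 0.008 m and contact force between the fingers and canister_yellow below 0.1 N and x of canister_blue in the frame of side_mat between -0.13 and 0.13 m and y of canister_blue in the frame of side_mat between -0.06 and 0.06 m and z of canister_blue in the frame of side_mat between -0.002 and 0.008 m and contact force between the fingers and canister_blue below 0.1 N and distance of cube from where it was at the start of the episode below 0.02 m), for 0.2 s.
2. the cube lies released on the tray's floor, centred and square, while the canisters still stand on the mat (horizontal distance between cube and tray below 0.01 m and z of cube in the frame of tray between 0.002 and 0.009 m and angle between the x axis of cube and the x axis of tray, either way round below 0.2 rad and angle between each of cube, canister_red, canister_yellow, canister_blue's own z axis and vertical below 0.1 rad and linear speed of each of cube, canister_red, canister_yellow, canister_blue below 0.02 m/s and contact force between the fingers and cube below 0.1 N and x of canister_red in the frame of side_mat between -0.13 and 0.13 m and y of canister_red in the frame of side_mat between -0.06 and 0.06 m and z of canister_red in the frame of side_mat between -0.002 and 0.008 m and contact force between the fingers and canister_red below 0.1 N and x of canister_yellow in the frame of side_mat between -0.13 and 0.13 m and y of canister_yellow in the frame of side_mat between -0.06 and 0.06 m and z of canister_yellow in the frame of side_mat between -0.002 and 0.008 m and contact force between the fingers and canister_yellow below 0.1 N and x of canister_blue in the frame of side_mat between -0.13 and 0.13 m and y of canister_blue in the frame of side_mat between -0.06 and 0.06 m and z of canister_blue in the frame of side_mat between -0.002 and 0.008 m and contact force between the fingers and canister_blue below 0.1 N), for 0.2 s.
At the end, for the whole second after the job is handed in: The cube stands upright on the tray's floor within 10 mm of its middle and within 0.2 rad of square (long side along long side, either way round); each canister stands upright on the disc of its own colour within 12 mm of its centre; all are released and at rest (horizontal distance between cube and tray below 0.01 m and z of cube in the frame of tray between 0.002 and 0.009 m and angle between the x axis of cube and the x axis of tray, either way round below 0.2 rad and angle between each of cube, canister_red, canister_yellow, canister_blue's own z axis and vertical below 0.1 rad and linear speed of each of cube, canister_red, canister_yellow, canister_blue below 0.02 m/s and contact force between the fingers and cube below 0.1 N and horizontal distance between canister_red and disc_red below 0.012 m and z of canister_red in the frame of disc_red between -0.002 and 0.007 m and contact force between the fingers and canister_red below 0.1 N and horizontal distance between canister_yellow and disc_yellow below 0.012 m and z of canister_yellow in the frame of disc_yellow between -0.002 and 0.007 m and contact force between the fingers and canister_yellow below 0.1 N and horizontal distance between canister_blue and disc_blue below 0.012 m and z of canister_blue in the frame of disc_blue between -0.002 and 0.007 m and contact force between the fingers and canister_blue below 0.1 N and angular speed of cube below 0.2 rad/s); the robot touches nothing.
It fails at once if a canister or the cube is tipped by more than 0.6 rad (angle between any of cube, canister_red, canister_yellow, canister_blue's own z axis and vertical above 0.6 rad).
It fails at once if a canister or the cube is dropped (falls faster than 0.5 m/s) ((linear speed of cube above 0.5 m/s and not (contact force between the fingers and cube above 0.1 N)) or (linear speed of canister_red above 0.5 m/s and not (contact force between the fingers and canister_red above 0.1 N)) or (linear speed of canister_yellow above 0.5 m/s and not (contact force between the fingers and canister_yellow above 0.1 N)) or (linear speed of canister_blue above 0.5 m/s and not (contact force between the fingers and canister_blue above 0.1 N))).
It also fails if it takes over 149 s, if anything falls off the work surface, if the arm or the gripper's body presses on something with over 40 N, if the wrist force passes 120 N, or if a joint passes its speed limit or range.

## Working session

There is one attempt and no reset: what is moved stays moved. The work goes in short steps, each a Python script; the robot and the scene stay as the last script left them, time stands still between calls to the robot, and variables do not carry over. Pictures are saved under pics/ and viewed, at most 14 in all, crops included, and the job is handed in when it is done.

```bash
mkdir -p pics
python3 - <<'E'
from plant import bot
import cv2, numpy as np
np.set_printoptions(precision=4,suppress=True)
for n in("scene","side","wrist"):
    s=bot.read_state(); im=bot.camera(n); cv2.imwrite(f"pics/{n}0.png",im[:,:,::-1]); print(n,bot.get_calibration(n))
print(s)
E
```

```text
scene {'fx': 397.22345255147405, 'fy': 397.22345255147405, 'cx': 317.7517212014997, 'cy': 202.01592803745174, 'view': array([[   -0.8213,     0.5705,    -0.0042,   418.6208],
       [   -0.4523,    -0.6465,     0.6144,   205.9452],
       [    0.3478,     0.5065,     0.789 , -1170.9947],
       [    0.    ,     0.    ,     0.    ,     1.    ]])}
side {'fx': 414.15382609221905, 'fy': 414.15382609221905, 'cx': 313.58202653343426, 'cy': 200.70348063857622, 'view': array([[   0.874 ,   -0.486 ,    0.0053, -446.5035],
       [   0.3548,    0.6455,    0.6763, -243.8759],
       [  -0.3321,   -0.5892,    0.7366, -771.4526],
       [   0.    ,    0.    ,    0.    ,    1.    ]])}
wrist {'fx': 300.33497921206856, 'fy': 300.33497921206856, 'cx': 323.93076994593775, 'cy': 201.80339117373228, 'T_tool_cam': array([[   0.0001,    0.9613,    0.2754,   73.2554],
       [   1.    ,   -0.0002,    0.0002,    0.2625],
       [   0.0002,    0.2754,   -0.9613, -158.1742],
       [   0.    ,    0.    ,    0.    ,    1.    ]])}
{'t': 0.1, 'joint_pos': array([ 1.4571,  0.3593,  0.0112, -0.0003, -1.2241, -0.2881]), 'qvel': array([ 0.0003, -0.0002,  0.0014,  0.0012,  0.0002,  0.0008]), 'tau': array([ -0.0017, -58.4162,  29.3753,   7.0155,   0.0102,  -0.    ]), 'tcp_pos': array([263.8225, 620.8446, 225.7069]), 'eef_rot': array([ 0.9799, -0.1996, -0.0001,  0.0007]), 'contact_force': array([-1.4795,  0.2345,  0.1207]), 'moment': array([-0.0341,  0.0381,  0.052 ]), 'finger_force': 0.0, 'width': 87.65845190582344}
```

View pics/scene0.png

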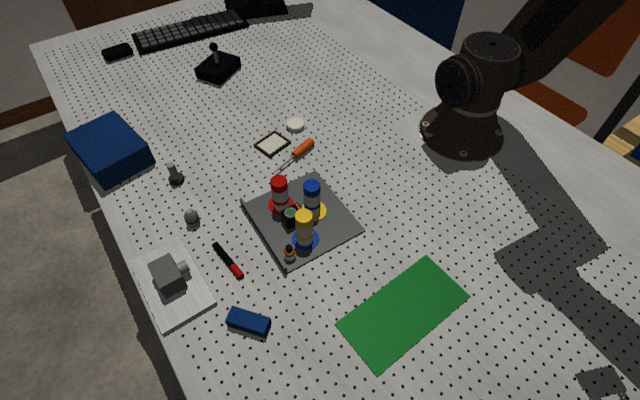

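View pics/side0.png

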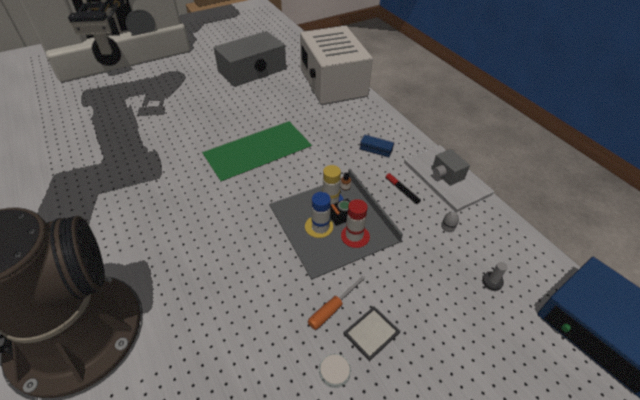

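View pics/wrist0.png

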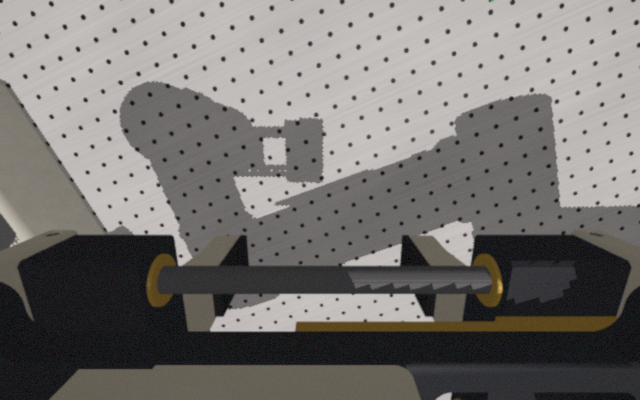

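The scene and side pictures show:

| Item | Scene pixel | Side pixel | Note |
|---|---|---|---|
| Red canister cap | 279,181 | 358,207 | stands on the red disc |
| Blue canister cap | 312,185 | 321,200 | stands on the yellow disc |
| Yellow canister cap | 303,214 | 332,171 | stands on the blue disc |
| Tray | 272,144 | 372,334 | |
| Mat | 402,315 | 258,150 | empty |
| Small amber bottle | 289,252 | 346,185 | possible obstacle by the yellow canister |

Next I locate these roughly.

```bash
cat > h.py <<'E'
from plant import bot
import cv2, numpy as np
from scipy.spatial.transform import Rotation as R
np.set_printoptions(precision=2,suppress=True)
def camT(name,s=None):
    c=bot.get_calibration(name)
    if name=="wrist":
        T=np.eye(4); T[:3,:3]=R.from_quat(s["eef_rot"]).as_matrix(); T[:3,3]=s["tcp_pos"]
        return c,T@c["T_tool_cam"]
    return c,np.linalg.inv(c["view"])
def px2w(c,T,uv,z):
    u,v=uv; d=T[:3,:3]@np.array([(u-c["cx"])/c["fx"],-(v-c["cy"])/c["fy"],-1]); o=T[:3,3]
    return (o+d*(z-o[2])/d[2])[:2]
def snap(name,fn):
    s=bot.read_state(); im=bot.camera(name)[:,:,::-1].copy(); cv2.imwrite("pics/"+fn,im); np.savez("pics/"+fn+".npz",p=s["tcp_pos"],q=s["eef_rot"]); return im
def loadT(fn):
    d=np.load("pics/"+fn+".npz"); return camT("wrist",dict(tcp_pos=d["p"],eef_rot=d["q"]))
def quat(yaw): # tool down, tool x axis at yaw
    return (R.from_euler("z",yaw)*R.from_euler("x",np.pi)).as_quat()
E
python3 - <<'E'
from h import *
S=dict(red=((279,179),103),blue=((312,183),103),yel=((304,213),103),tray=((272,144),9),bottle=((289,254),6),
 m1=((427,257),3),m2=((469,296),3),m3=((378,373),3),m4=((336,323),3),r1=((242,205),6),r2=((317,174),6),r3=((364,230),6),r4=((287,271),6))
D=dict(red=((358,207),103),blue=((321,200),103),yel=((332,172),103),tray=((372,334),9),bottle=((346,198),6),
 m1=((222,177),3),m2=((204,154),3),m3=((291,124),3),m4=((311,145),3),r1=((400,237),6),r2=((314,272),6),r3=((271,208),6),r4=((352,173),6))
for k in S: print(k,px2w(*camT("scene"),*S[k]),px2w(*camT("side"),*D[k]))
s=bot.read_state(); print(R.from_quat(s["eef_rot"]).as_matrix())
E
```

```text
red [572.51 -66.94] [576.92 -67.2 ]
blue [516.49 -12.76] [520.22 -13.81]
yel [579.12  48.24] [583.47  47.67]
tray [ 483.2 -266.4] [ 480.52 -275.69]
bottle [635.07  64.7 ] [622.18  39.6 ]
m1 [379.31 250.81] [387.34 254.66]
m2 [373.41 371.48] [376.52 361.1 ]
m3 [634.49 380.41] [639.98 366.53]
m4 [642.16 256.33] [645.34 256.34]
r1 [ 656.35 -123.3 ] [ 664.28 -118.26]
r2 [ 441.98 -101.  ] [ 453.11 -105.64]
r3 [452.24 111.66] [450.41  97.35]
r4 [662.02  99.07] [681.95 106.09]
[[ 0.92 -0.39 -0.  ]
 [-0.39 -0.92 -0.  ]
 [ 0.    0.   -1.  ]]
```

Run:
```python
import cv2
a=cv2.imread("pics/scene0.png")[120:290,220:380]; b=cv2.imread("pics/side0.png")[140:300,255:415]
cv2.imwrite("pics/c0.png",cv2.resize(cv2.hconcat([a[:160],b]),None,fx=2.5,fy=2.5,interpolation=cv2.INTER_CUBIC))
```

```text
(no output)
```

View pics/c0.png

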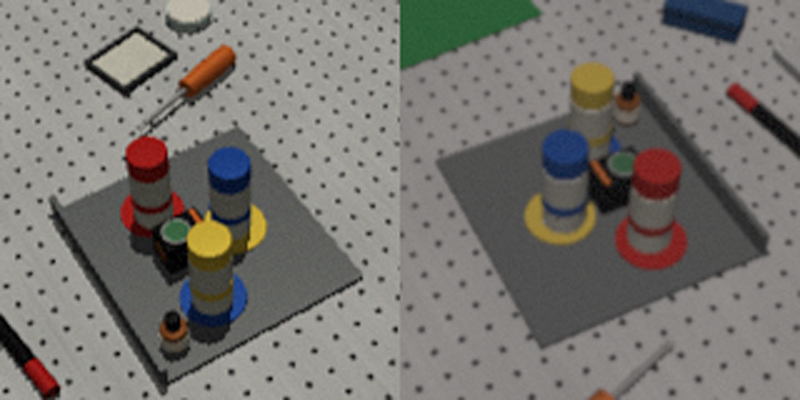

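The crop shows the cube between the canisters, near crop pixels 175,245 (scene) and 612,180 (side). The small bottle stands on the rack beyond the yellow canister. Close views with the wrist camera next.

Run:
```python
from h import *
print("bottle",px2w(*camT("scene"),(290,260),6),px2w(*camT("side"),(345,189),6))
q=quat(-np.pi/2)
bot.move_ptp([511,420,270],q); snap("wrist","mat.png")
bot.move_ptp([575,110,300],q); a=snap("wrist","rack.png")
bot.move_ptp([482,-165,250],q); b=snap("wrist","tray.png")
print(bot.read_state()["t"],bot.read_state()["joint_pos"])
m=cv2.imread("pics/mat.png")
cv2.imwrite("pics/v1.png",cv2.vconcat([m[:240],b[:240]]))
```

```text
bottle [641.59  79.29] [636.1  66.4]
3.8667 [ 0.06  0.07 -0.31  0.   -1.19 -0.06]
```

View pics/v1.png

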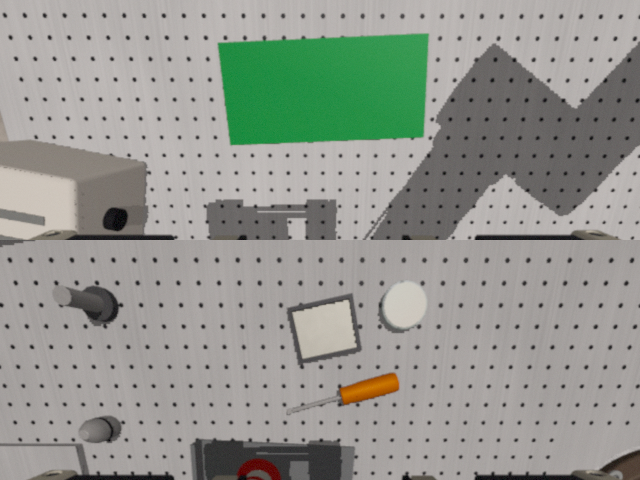

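View pics/rack.png

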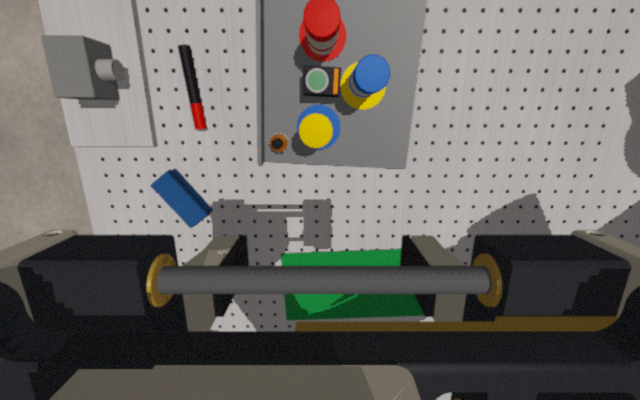

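The mat's corners are at v1 (219,43), (428,34), (424,137) and (230,144). The tray's corners are at v1 (288,310), (352,295), (361,348) and (301,364), so it is turned. In the rack picture the cap tops are red (321,15), blue (373,72) and yellow (317,129). The cube top is at (322,82), with the bottle at (278,143).

Run:
```python
from h import *
c=loadT("mat.png"); print("mat",*[px2w(*c,p,3) for p in((219,43),(428,34),(424,137),(230,144))])
c=loadT("tray.png"); t=np.array([px2w(*c,p,9) for p in((288,70),(352,55),(361,108),(301,124))]); print("tray",*t,t.mean(0)); 
for i in range(4): d=t[i]-t[i-1]; print(np.hypot(*d),np.arctan2(d[1],d[0]))
c=loadT("rack.png")
for n,p,z in(("red",(321,15),103),("blue",(373,72),103),("yel",(317,129),103),("cube",(322,82),46),("cubeTL",(304,67),46),("cubeBR",(341,96),46),("bottle",(278,143),40)): print(n,px2w(*c,p,z))
im=cv2.imread("pics/rack.png"); 
cv2.imwrite("pics/c1.png",cv2.resize(im[0:170,250:430],None,fx=3.4,fy=3.4,interpolation=cv2.INTER_CUBIC))
im=cv2.imread("pics/tray.png");
```

```text
mat [643.62 257.41] [377.49 246.51] [370.57 374.55] [640.25 384.63]
tray [ 526.11 -292.5 ] [ 447.9  -309.38] [ 434.84 -247.97] [ 511.44 -228.24] [ 480.07 -269.52]
65.91367303529417 -1.3462248107640526
80.01640562900717 -2.92899786020087
62.778807892558966 1.780302720686747
79.09508173009382 0.25218328591829164
red [577.11 -64.09]
blue [520.32  -9.1 ]
yel [581.9   51.61]
cube [576.42  -4.58]
cubeTL [599.16 -22.26]
cubeBR [551.81  12.33]
bottle [636.81  72.92]
```

View pics/c1.png

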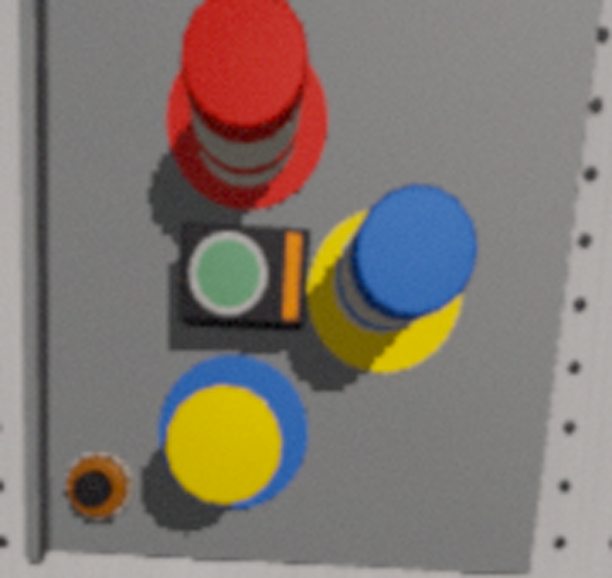

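```bash
cat >> h.py <<'E'
def pick(xy,z,yaw,opening=66,force=20,top=190):
    q=quat(yaw); bot.move_gripper(opening)
    bot.move_ptp([*xy,top],q); bot.line_to([*xy,z],120)
    bot.move_gripper(0,force); w=bot.read_state()["width"]
    bot.line_to([*xy,top],120); s=bot.read_state(); print("picked w",w,s["width"],"ff",s["finger_force"])
def place(xy,z,yaw,opening=62,top=190):
    q=quat(yaw); bot.move_ptp([*xy,top],q); bot.line_to([*xy,z+4],100); bot.pause(.2)
    f0=bot.read_state()["contact_force"][2]
    for dz in np.arange(3,-2.1,-.5):
        bot.line_to([*xy,z+dz],15); f=bot.read_state()["contact_force"][2]-f0
        if f>3: break
    s=bot.read_state(); print("set dz",dz,"f",f,s["tcp_pos"])
    bot.move_gripper(opening); bot.pause(.2); bot.line_to([*xy,top],150); print("t",bot.read_state()["t"])
H=-np.pi/2
E
python3 - <<'E'
from h import *
pick((581.5,50),58,H); place((593,316),53,H)
bot.move_ptp([575,110,300],quat(H)); snap("wrist","r2.png")
E
```

```text
picked w 39.70096372957985 39.817334367155695 ff 19.927183985710144
set dz 0.0 f 5.361143333026728 [593.25 316.1   53.45]
t 14.875
```

View pics/r2.png

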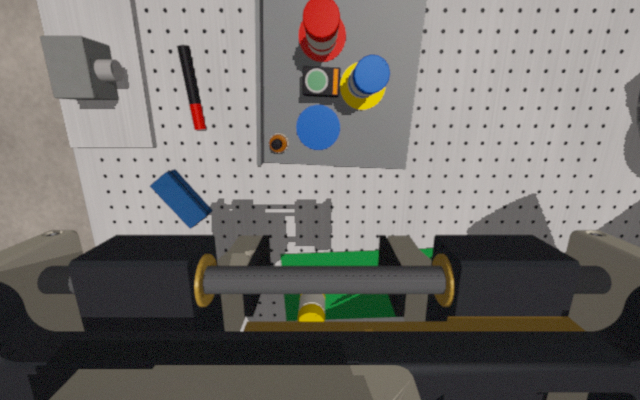

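Yellow stands on the mat (cap at 312,315), and the blue disc at (318,128) is free. Blue and red go next.

Run:
```python
from h import *
pick((519,-10.5),58,0); place((509,313),53,0)
pick((576,-65.5),58,H); place((425,310),53,H)
bot.move_ptp([575,95,250],quat(H)); snap("wrist","r3.png")
a=cv2.imread("pics/r3.png")[:240]; snap("scene","s3.png"); b=cv2.imread("pics/s3.png")[160:400,180:500]
cv2.imwrite("pics/v3.png",cv2.vconcat([a,cv2.resize(b,(480,360))]) if 0 else np.vstack([a,np.hstack([b,b*0])]))
```

```text
picked w 39.592716135605706 40.01611390241446 ff 19.957403540611267
set dz 0.0 f 4.032825069660394 [509.09 313.06  53.32]
t 27.35
picked w 39.4733325225812 39.78045395996447 ff 19.97337430715561
set dz 0.0 f 4.087733594409229 [425.1  310.09  53.31]
t 39.0167
```

View pics/v3.png

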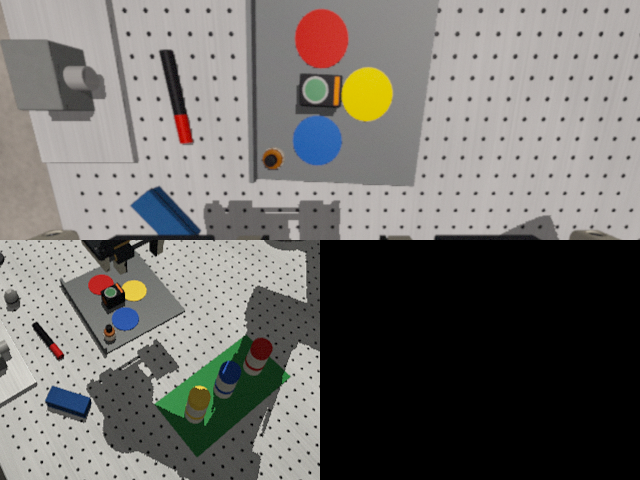

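All three canisters stand on the mat, and the discs and cube are clear. I'll segment the discs and the tray floor, and read the cube's top from a crop.

Run:
```python
from h import *
def blob(im,m,near,c,z,rect=False):
    n,l,st,ce=cv2.connectedComponentsWithStats(m.astype(np.uint8)); i=l[near[1],near[0]]
    pts=np.argwhere(l==i)[:,::-1].astype(np.float32)
    w=np.array([px2w(*c,p,z) for p in pts],np.float32)
    if rect:
        h=cv2.convexHull(w); r=cv2.minAreaRect(h); print("rect",r,"mean",w.mean(0),i)
    else:
        e=cv2.minEnclosingCircle(w); print("circ",e,"mean",w.mean(0),i)
# second rack view from opposite yaw
bot.move_ptp([455,-5,270],quat(0)); snap("wrist","r4.png")
bot.move_ptp([380,-270,250],quat(0)); snap("wrist","t4.png")
for f in("r3.png","r4.png"):
    im=cv2.imread("pics/"+f); hsv=cv2.cvtColor(im,cv2.COLOR_BGR2HSV); c=loadT(f); H_,S_,V_=cv2.split(hsv)
    for n,(a,b),xy in(("red",(170,10),(577,-66)),("yel",(20,35),(520,-10)),("blue",(105,125),(582,50))):
        m=(S_>150)&(V_>60)&(((H_>a)|(H_<b)) if a>b else (H_>a)&(H_<b))
        P=np.linalg.inv(c[1])@np.array([*xy,8,1]); uv=(int(c[0]["cx"]-c[0]["fx"]*P[0]/P[2]),int(c[0]["cy"]+c[0]["fy"]*P[1]/P[2]))
        print(f,n,uv,end=" "); blob(im,m,uv,c,8)
for f in("tray.png","t4.png"):
    im=cv2.imread("pics/"+f); c=loadT(f); hsv=cv2.cvtColor(im,cv2.COLOR_BGR2HSV)
    P=np.linalg.inv(c[1])@np.array([480,-270,5,1]); uv=(int(c[0]["cx"]-c[0]["fx"]*P[0]/P[2]),int(c[0]["cy"]+c[0]["fy"]*P[1]/P[2]))
    print(f,uv,end=" "); blob(im,im[:,:,1]>140,uv,c,5,True)
a=cv2.resize(cv2.imread("pics/r3.png")[60:130,280:380],(800,560)[:2] and (400,280),interpolation=cv2.INTER_CUBIC)
c=loadT("r4.png"); P=np.linalg.inv(c[1])@np.array([577,-5,46,1]); u,v=(int(c[0]["cx"]-c[0]["fx"]*P[0]/P[2]),int(c[0]["cy"]+c[0]["fy"]*P[1]/P[2])); print("cube crop",u-50,v-35)
b=cv2.resize(cv2.imread("pics/r4.png")[v-35:v+35,u-50:u+50],(400,280),interpolation=cv2.INTER_CUBIC)
t=cv2.imread("pics/t4.png")[0:240]
cv2.imwrite("pics/v4.png",np.vstack([np.hstack([a,b]),np.hstack([t,np.zeros((240,160,3),np.uint8)])]))
```

```text
r3.png red (321, 39) circ ((577.9178466796875, -65.9852294921875), 31.733732223510742) mean [577.79 -66.57] 1
r3.png yel (367, 88) circ ((521.4924926757812, -3.1921989917755127), 32.1682014465332) mean [521.19  -3.83] 1
r3.png blue (318, 137) circ ((583.8658447265625, 53.431312561035156), 31.59677505493164) mean [583.8  53.2] 1
r4.png red (371, 76) circ ((576.1798706054688, -66.8123779296875), 31.64778709411621) mean [576.87 -66.97] 1
r4.png yel (328, 122) circ ((519.4908447265625, -4.180729389190674), 31.721439361572266) mean [520.01  -4.16] 3
r4.png blue (282, 72) circ ((582.2639770507812, 52.56680679321289), 31.438413619995117) mean [582.81  52.65] 1
tray.png (326, 89) rect ((482.4854736328125, -269.68182373046875), (71.53837585449219, 57.17523193359375), 11.662714958190918) mean [ 482.56 -270.06] 9
t4.png (324, 94) rect ((284.9781188964844, -261.10791015625), (598.8699340820312, 1098.8297119140625), 0.03333013504743576) mean [ 259.19 -205.36] 0
cube crop 274 37
```

View pics/v4.png

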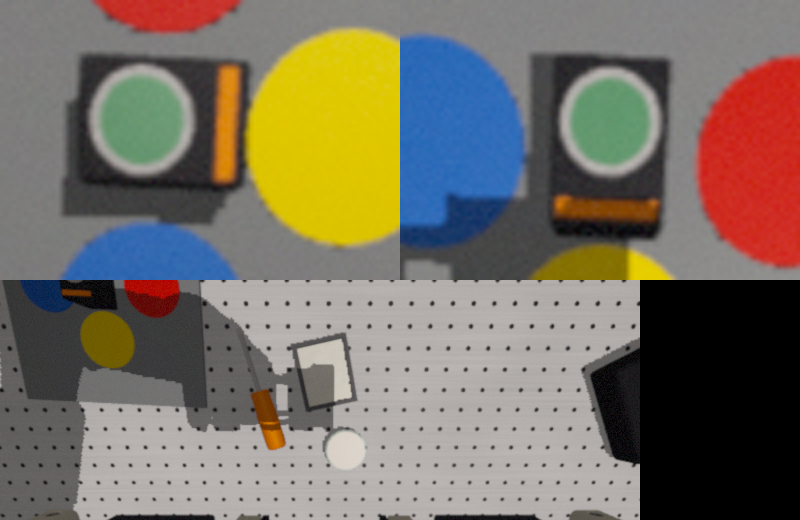

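The two cube crops give its top corners as (300,74), (341,76), (340.5,106), (299.5,105) in r3 and (312,51), (341.5,52), (339,92.5), (312,92) in r4. The tray's corners in t4 are (291,67), (345,54), (356,120), (307,130).

Run:
```python
from h import *
for f,ps,z in(("r3.png",((300,74.2),(341.2,75.7),(340.5,106),(299.5,105)),46),("r4.png",((312.2,51.2),(341.5,52),(339,92.5),(312.2,92)),46),("t4.png",((291,67),(345,54),(356,120),(307,130)),9)):
    c=loadT(f); w=np.array([px2w(*c,p,z) for p in ps]); print(f,*w,w.mean(0)); print([ (round(float(np.hypot(*d)),1),round(float(np.arctan2(d[1],d[0])),3)) for d in np.roll(w,-1,0)-w])
```

```text
r3.png [601.28 -22.29] [555.28 -20.74] [555.56  11.53] [602.57  10.45] [578.67  -5.26]
[(46.0, 3.108), (32.3, 1.562), (47.0, -0.023), (32.8, -1.61)]
r4.png [600.31   9.21] [599.45 -24.72] [555.26 -22.42] [555.84   9.7 ] [577.72  -7.06]
[(33.9, -1.596), (44.3, 3.09), (32.1, 1.553), (44.5, -0.011)]
t4.png [ 511.2  -229.01] [ 525.71 -294.89] [ 448.53 -310.48] [ 436.05 -247.44] [ 480.37 -270.46]
[(67.5, -1.354), (78.7, -2.942), (64.3, 1.766), (77.4, 0.241)]
```

Run:
```python
from h import *
pick((578.3,-6.3),18,-.03,opening=52,top=120)
snap("wrist","g.png")
place((481.3,-270),17,.21,opening=50,top=120)
bot.move_ptp([480,-180,220],quat(H)); snap("wrist","t5.png")
a=cv2.imread("pics/t5.png")[0:240,160:480]
cv2.imwrite("pics/v5.png",cv2.resize(a,(800,600),interpolation=cv2.INTER_CUBIC))
```

```text
picked w 34.414022834174105 33.67214471289967 ff 19.987987875938416
set dz 0.0 f 7.085352444686482 [ 481.4  -270.03   17.56]
t 52.85
```

View pics/v5.png

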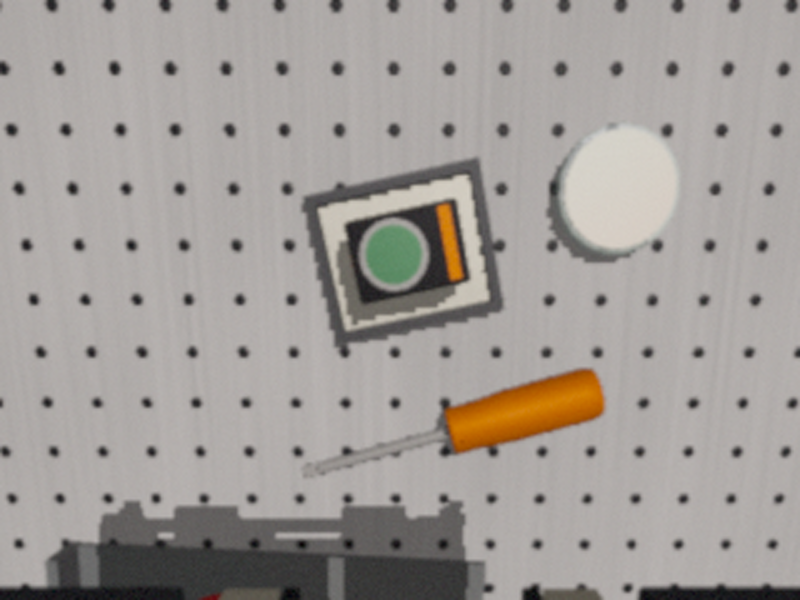

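The cube sits square in the tray: its top is about (347,223)–(467,280) in the crop and the tray about (304,197)–(502,306). I'll check that with numbers and measure the caps on the mat.

Run:
```python
from h import *
c=loadT("t5.png"); g=lambda ps,z:np.mean([px2w(*c,(160+x/2.5,y/2.5),z) for x,y in ps],0)
print("cube",g(((347,223),(455,200),(467,280),(363,303)),45),"tray",g(((304,197),(478,160),(502,306),(342,345)),9))
bot.move_ptp([509,400,300],quat(H)); im=snap("wrist","m6.png"); c=loadT("m6.png")
H_,S_,V_=cv2.split(cv2.cvtColor(im,cv2.COLOR_BGR2HSV))
for n,a,b in(("red",170,10),("yel",20,35),("blue",105,125)):
    m=((S_>150)&(V_>100)&(((H_>a)|(H_<b)) if a>b else (H_>a)&(H_<b))).astype(np.uint8); m[240:]=0
    k,l,st,ce=cv2.connectedComponentsWithStats(m); i=1+st[1:,4].argmax(); print(n,st[i],ce[i],px2w(*c,ce[i],95))
cv2.imwrite("pics/v6.png",im[:240])
```

```text
cube [ 479.46 -269.24] tray [ 480.21 -270.04]
red [378  87  37  35 980] [396.31 103.99] [424.96 311.96]
yel [ 234   93   37   36 1055] [251.79 110.61] [591.76 319.08]
blue [306  89  32  35 879] [321.48 105.69] [511.09 313.74]
```

View pics/v6.png

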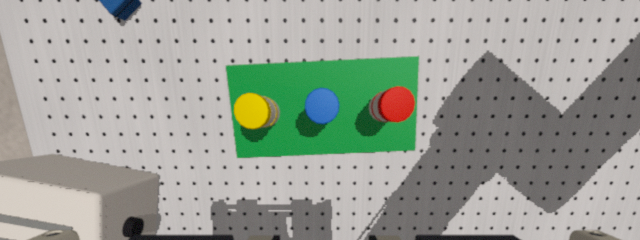

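The cube is within about 1 mm of the tray's centre and all three canisters are upright on the mat. Now to return them to their own discs.

Run:
```python
from h import *
pick((510.5,313.3),53,H); place((583.2,52.9),58,H)
pick((425,311),53,H); place((577.2,-66.6),58,H)
pick((592.3,317.5),53,0); place((520.5,-3.9),58,0)
bot.move_ptp([580,110,300],quat(H)); im=snap("wrist","r7.png"); snap("scene","s7.png"); 
a=cv2.resize(im[0:200,250:430],(540,600),interpolation=cv2.INTER_CUBIC); b=cv2.resize(cv2.imread("pics/s7.png")[120:290,235:315],(260,552)); 
cv2.imwrite("pics/v7.png",np.hstack([a,np.vstack([b,np.zeros((48,260,3),np.uint8)])]))
```

```text
picked w 39.58759097663415 39.6259191156076 ff 19.971765875816345
set dz 0.0 f 4.077339513324376 [583.29  52.9   58.29]
t 67.3583
picked w 39.6177358992943 39.434217952755425 ff 19.992713034152985
set dz 0.0 f 3.0120299177394356 [577.29 -66.63  58.23]
t 78.7583
picked w 39.69473463111165 39.406827252476994 ff 19.96670365333557
set dz 0.0 f 4.764633608652695 [520.64  -3.87  58.21]
t 90.175
```

View pics/v7.png

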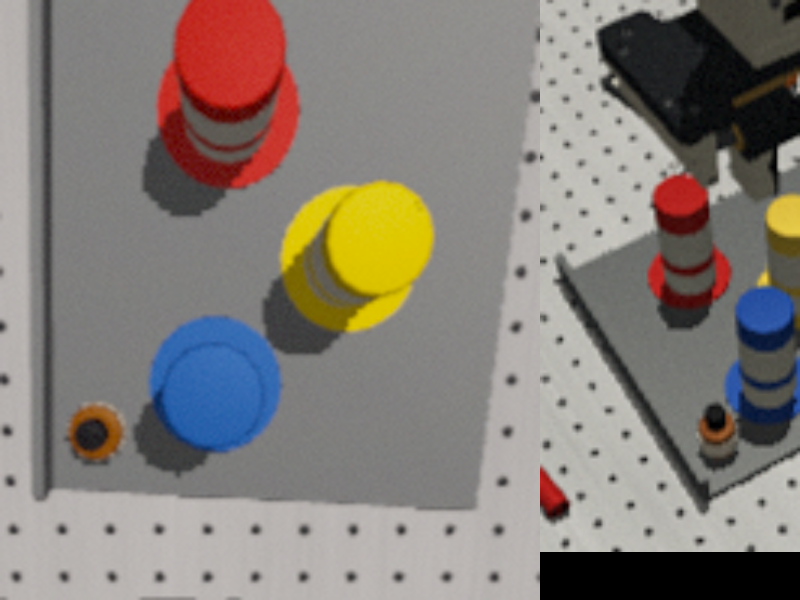

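Each canister stands upright and centred on its own disc (red base 228,140; yellow 345,270; blue 215,385). The arm is clear, so I hand in.

```bash
python3 -c "
from h import *
print(bot.close_job())"
```

```text
the job is handed in; nothing more can be done
None
```

I handed the job in at about 90 s of the 149 s limit; the hand-in returned no verdict. By the pictures, the cube is about 1 mm from the tray's middle and square with it, and each canister stands upright and centred on its own disc.

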